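# Lock the burr carrier into a coffee grinder

## Task

The coffee grinder has been cleaned and its burr carrier only laid in the ring on top of the grinder. Turn the carrier anticlockwise, seen from above, until its lugs drop into the hidden slots, push it down against its spring and give it a further quarter turn anticlockwise (the opposite way to a jar lid) up to the stop, then let it spring up into its catch so that it is locked. Leave the hopper, the brush and the dark mug where they are.

Things in the scene. Friction and masses are not known exactly. Their poses are not given: they have to be found in the camera images.
- mouth (a point): centre of the flat top rim of the knurled aluminium ring on top of the grinder; ring 105 mm outside diameter, 30 mm high, rim about 190 mm above the worktop, fixed: it does not turn. Axes are the grinder's: x from its front to its back, z up. How the ring is set, and so where its two slots lie, is not given by these axes and cannot be seen: the carrier covers them.
- carrier_bar (a point): middle (half-way up, on the axis) of the carrier's grip bar. The carrier is a loose grey plastic disc, 84 mm diameter, 0.22 kg, with a straight upright bar across its top: 62 mm long (this x axis), 12 mm thick (y), 22 mm high; the disc's top lies 11 mm below this point. It has 1.5 mm of play sideways in the ring. A half turn makes no difference.
- carrier_lug (a point): outer end of one of the carrier's two lugs, 41 mm from its axis, under one end of the bar (the other is opposite). At the start the lugs lie on the rim. The ring's slots lie 30 to 110 degrees anticlockwise of the start; within 5 degrees of them the carrier, if not held up, drops 5 mm by its own weight. From there it can turn only when pushed down.
- chamber (a point): centre of the chamber's floor, 30 mm under mouth. Height of carrier_bar above mouth: 30 mm with the lugs on the rim, 25 mm in the slots, resting on the spring; 17 mm or less when pushed far enough to turn under the rim; 14 mm at the bottom, where the disc meets the rim; 20.5 mm when locked. The push takes about 3 N at first, 8 N at 17 mm and 10 N at the bottom.
- catch (a point): point on the axis where carrier_bar stands when locked, 20.5 mm above mouth. Pushed down, the carrier turns easily under the rim for 90 degrees anticlockwise from the slots to a firm stop. Within 7 degrees of the stop, and only there, the spring lifts it by 3.5 mm into its catch when it is let go; short of it, it stays at 17 mm.
- grinder_front (a point): middle of the front face of the grinder's head, between a dial and a button, 137 mm above the worktop. The grinder is fixed, white, 178 mm long (x), 138 mm wide; its flat head ends 160 mm above the worktop, and the ring stands on it.
- hopper: clear plastic funnel-shaped bean hopper standing mouth down on the worktop, 122 mm diameter at the bottom, 104 mm high; origin at the centre of its underside. Leave alone.
- brush: wooden brush, 61 x 154 x 46 mm, lying bristles down; origin at the centre of its underside. Leave alone.
- mug: dark stoneware mug, 98 x 133 x 112 mm with its handle; origin at the centre of its underside. Leave alone.

How it is judged:
By the outcome, as a careful person would: the job done as asked, in the order asked, and still so for the second after the job is handed in, with the robot touching nothing.
It also fails if it takes over 72 s, if anything falls off the work surface, if the arm or the gripper's body presses on something with over 40 N, if the wrist force passes 120 N, or if a joint passes its speed limit or range.

## Robot

A 6-joint arm with a two-finger parallel gripper is mounted at the origin on a cart in front of the work surface, level with it; the furniture and walls round the work are solid. World frame = base frame: x ahead of the robot, y to its left, z up, the work surface at z = 0. Lengths are in m, angles in rad, forces in N, time in s.
With the tool pointing down it reaches from about 0.35 to 0.875 m from the base axis. Payload 15.5 kg.
Tool frame: the origin (TCP) lies midway between the tips of the shut fingers; the grasp point (between the pads) lies 19 mm behind it; z points along the fingers, y is the direction in which the jaws open and shut (so a half turn about z gives the same grasp; the last joint's range is limited). The gripper opens to 85 mm and grips with 20 to 120 N. Pads are 22 mm wide; open, the fingers measure 114 mm over their backs; the gripper's body (76 mm by 85 mm) begins 54 mm behind the grasp point. The pads swing forward as they close: fully open they stand 13 mm farther back than shut.
Start: joints at [-1.296, 0.494, 1.345, -0, 1.302, -0.096], TCP at [0.226, -0.583, 0.231] pointing down, gripper open.
Joint ranges: [-2.91, 2.91], [-0.82, 2.16], [0.22, 2.67], [-1.22, 4.37], [0.12, 2.79], [-3.08, 3.08]. Speed limits (rad/s): [1.89, 1.89, 2.57, 3.01, 3.01, 3.01].

## Interface

Orientations are given as [roll, pitch, yaw] about the fixed x, y, z axes, in that order (R = Rz(yaw) Ry(pitch) Rx(roll)).
In Python, from station import ctrl gives the robot as it stands.
- The arm moves only by the tool step_arm, never from a script. Its argument "plan" is one flat list of numbers, 7 for each row, row after row: the shift along the tool's x, y, z in m, then the turn, a rotation vector about the tool's x, y, z in degrees, then the opening in per cent of the stroke, from 0 (shut) to 100 (fully open). In form: [dx, dy, dz, wx, wy, wz, fingers, dx, dy, dz, wx, wy, wz, fingers, ...]. A call has 1 to 10 rows; each row is the pose to reach, as a shift and turn from the pose commanded when the call began, along the tool's axes at that moment; what a row does not reach only later rows make up. A row lasts 1/8 s, in which the tool goes at most 62.5 mm and 10.7 degrees, less where a joint would pass 70% of its speed; a pose out of reach is approached as far as the arm can. A call with a gripper value outside its range is refused whole. The fingers move at their own pace and stop on an object; "newtons" is the grip in N (left out, the last holds). Time passes only in rows, so rows that repeat a pose let the fingers close. It gives the time, the measured TCP pose, the force and the opening at its end, in the units of the state.
- ctrl.get_obs(): the state, without advancing time (a new reading comes with each control period).
- ctrl.snapshot(name): name is "side" or "top" or "wrist"; returns the picture (400x640x3 uint8, blue, green, red); there is no depth.
- ctrl.calibration(name): a dict with "camera_matrix" (3x3 intrinsics, pixels), "k1" (the pictures are not rectified: a ray, as slopes to the right and down, at radius r is drawn at 1 + k1 r^2 times it, then the intrinsics apply), "position" and "attitude" of the camera in the world; the wrist camera has in their place "mount" (4x4, takes a point from camera to tool coordinates, whose origin is the TCP and whose axes are the flange's). Camera axes: x right, y up, looking along -z (the intrinsics and any distortion apply to the point x, -y, -z); pixel columns grow to the right and rows downward; lengths in m; the calibration is good to about 2 mm. A picture is of the moment at which its call begins: read the wrist's pose just before it. calibration takes no time and is no camera call.
- ctrl.close_job(): hands the job in, once; it reports no verdict.
The state is a dict: "time": time; "joints": joint angles; "qvel": joint speeds; "effort": joint torques, N m; "eef_pos": TCP position; "tool_rot": TCP orientation; "force": force on the tool from outside, world axes, zero at the start; "wrist_torque": the same for the moment, N m; "grip_width": finger opening in m.
Only numpy, scipy, OpenCV 4.12 (cv2) and the standard library are available. Lean on these libraries where they do the work, as an engineer would, in place of code of your own. Each camera call takes 0.05 s, during which the arm holds its last target.

## Working session

There is one attempt and no reset: what is moved stays moved. The work goes in short steps, Python scripts to look and compute and a tool call to move; the robot and the scene stay as the last step left them, time stands still between calls to the robot, and variables do not carry over. Pictures are saved under pics/ and viewed, and the job is handed in when it is done.

Besides the shell and the picture viewer there is one more tool, called after ">>>" in YAML: its name, and indented under it one key for each argument. step_arm: Moves the arm, as the interface text tells. Its arguments: {"type":"object","properties":{"plan":{"type":"array"},"newtons":{"type":"number"}},"required":["plan"]}

```bash
ls; mkdir -p pics; python3 - <<'E'
from station import ctrl
import cv2
print(ctrl.get_obs())
for n in ["side","top","wrist"]:
    print(n,ctrl.calibration(n)); cv2.imwrite(f"pics/{n}0.png",ctrl.snapshot(n))
E
```

```text
pics
{'time': 0.0, 'joints': array([-1.29547981e+00,  4.94192208e-01,  1.34613263e+00, -2.45738324e-05,
        1.30246211e+00, -9.55046863e-02]), 'qvel': array([ 3.77852009e-04, -1.98475482e-04,  6.19451085e-05, -2.88182784e-04,
        1.35791612e-03, -3.96633631e-04]), 'effort': array([-1.85841374e-03, -8.82182193e+01, -3.83876860e+01, -6.57272858e-05,
        1.00813271e-02, -4.06963295e-05]), 'eef_pos': array([ 0.22638558, -0.58218415,  0.23069412]), 'tool_rot': array([-3.14040154e+00, -9.03088133e-05,  3.70827676e-01]), 'force': array([-0.27654624,  0.07641279, -0.43613783]), 'wrist_torque': array([-0.01731414, -0.02860872,  0.00565757]), 'grip_width': 0.08536240738786213}
side {'camera_matrix': array([[459.22100309,   0.        , 316.5167945 ],
       [  0.        , 459.22100309, 202.86917784],
       [  0.        ,   0.        ,   1.        ]]), 'k1': -0.07708237059317108, 'position': array([-0.16355423,  0.32645167,  1.18811335]), 'attitude': array([ 0.62647455, -0.01054413, -1.85993609])}
top {'camera_matrix': array([[392.32999559,   0.        , 319.31816971],
       [  0.        , 392.32999559, 199.65292604],
       [  0.        ,   0.        ,   1.        ]]), 'k1': -0.0529149232499919, 'position': array([0.50800706, 0.07506134, 1.36726311]), 'attitude': array([ 0.05966968, -0.00390464, -1.57388153])}
wrist {'camera_matrix': array([[311.97504152,   0.        , 316.17850254],
       [  0.        , 311.97504152, 196.1945391 ],
       [  0.        ,   0.        ,   1.        ]]), 'k1': 0.011164318274426027, 'mount': array([[-2.93045127e-05,  9.48792583e-01,  3.15899721e-01,
         8.14838501e-02],
       [ 9.99999782e-01, -1.80549307e-04,  6.35038072e-04,
        -4.76514577e-04],
       [ 6.59554889e-04,  3.15899671e-01, -9.48792371e-01,
        -1.43281149e-01],
       [ 0.00000000e+00,  0.00000000e+00,  0.00000000e+00,
         1.00000000e+00]])}
```

View pics/top0.png

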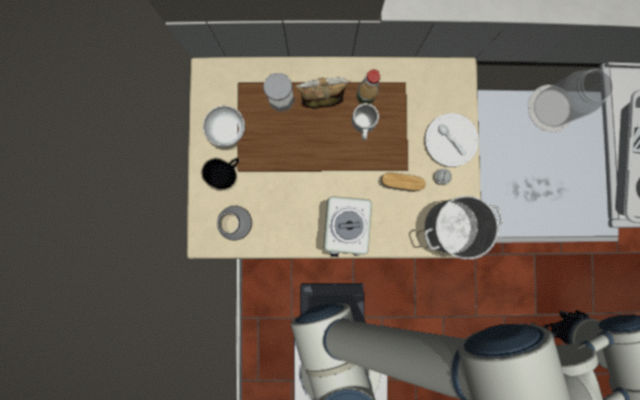

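View pics/side0.png

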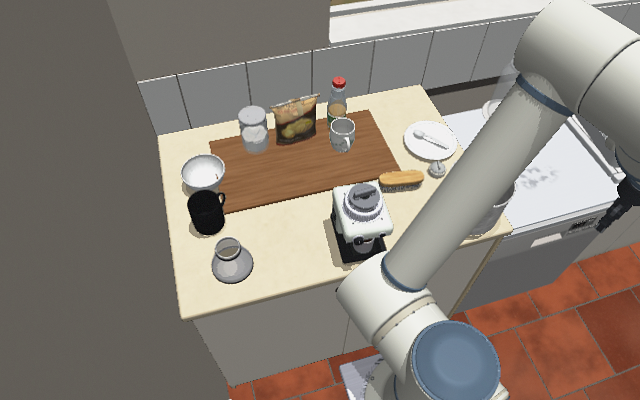

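View pics/wrist0.png

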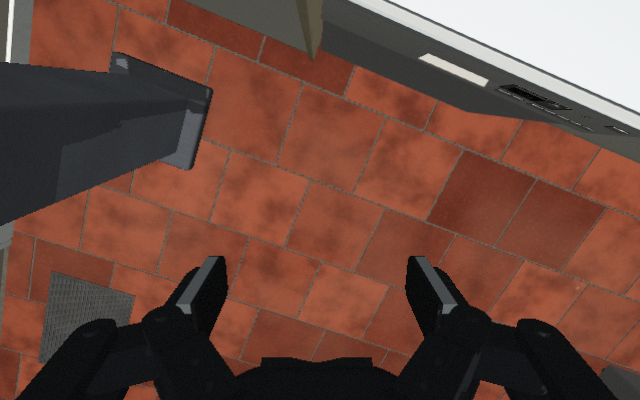

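```bash
cat > h.py <<'E'
import numpy as np,cv2
from scipy.spatial.transform import Rotation as R
from station import ctrl
def cam(name,obs=None):
    c=ctrl.calibration(name)
    if name=="wrist":
        o=obs or ctrl.get_obs()
        T=np.eye(4);T[:3,:3]=R.from_euler('xyz',o['tool_rot']).as_matrix();T[:3,3]=o['eef_pos']
        M=T@c['mount'];return c,M[:3,:3],M[:3,3]
    return c,R.from_euler('xyz',c['attitude']).as_matrix(),np.array(c['position'])
def rays(cm,px):
    c,Rm,p=cm
    px=np.array(px,float).reshape(-1,1,2)
    u=cv2.undistortPoints(px,c['camera_matrix'],np.array([c['k1'],0,0,0.]))[:,0]
    d=np.c_[u[:,0],-u[:,1],-np.ones(len(u))]@Rm.T
    return p,d
def onz(cm,px,z):
    p,d=rays(cm,px); return p+d*((z-p[2])/d[:,2])[:,None]
def proj(cm,P):
    c,Rm,p=cm
    q=(np.atleast_2d(P)-p)@Rm*[1,-1,-1]
    return cv2.projectPoints(q,np.zeros(3),np.zeros(3),c['camera_matrix'],np.array([c['k1'],0,0,0.]))[0][:,0]
E
python3 - <<'E'
from h import *
t=cv2.imread('pics/top0.png')[185:265,300:400]; s=cv2.imread('pics/side0.png')[170:270,310:410]
cv2.imwrite('pics/c0.png',np.hstack([cv2.resize(t,(500,400),interpolation=2)[:, :400],cv2.resize(s,(400,400),interpolation=2)]))
print(onz(cam('top'),[[348,225]],.21))
print(onz(cam('side'),[[364,192]],.22))
print(onz(cam('top'),[[235,223],[404,181],[219,174]],.06))
E
```

```text
[[ 0.50208376 -0.01393563  0.21      ]]
[[ 0.50425842 -0.01433432  0.22      ]]
[[ 0.50895445  0.35092108  0.06      ]
 [ 0.64804581 -0.21493519  0.06      ]
 [ 0.67340335  0.40654582  0.06      ]]
```

View pics/c0.png

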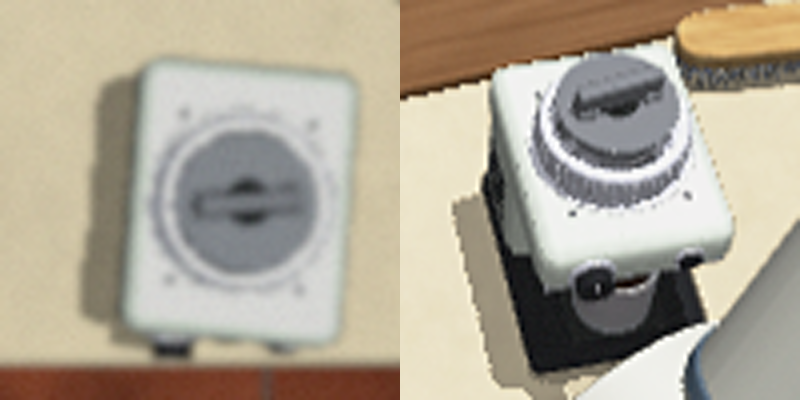

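>>> step_arm:
  plan: [0,0,-0.06,0,0,10,100,0,0,-0.12,0,0,20,100,0.04,-0.037,-0.15,0,0,30,100,0.08,-0.074,-0.15,0,0,40,100,0.12,-0.11,-0.15,0,0,50,100,0.16,-0.148,-0.15,0,0,60,100,0.2,-0.185,-0.15,0,0,70,100,0.24,-0.222,-0.15,0,0,80,100,0.28,-0.26,-0.15,0,0,90,100,0.32,-0.296,-0.15,0,0,100,100]

```text
time: 1.4
eef_pos: [0.4131, -0.2003, 0.3813]
tool_rot: [-3.142, 0.0, -1.325]
force: [0.6, -0.3, -0.5]
grip_width: 0.0855
```

>>> step_arm:
  plan: [-0.045,-0.034,0.01,0,0,3,100,-0.09,-0.068,0.03,0,0,6,100,-0.13,-0.1,0.05,0,0,6,100,-0.157,-0.119,0.05,0,0,6,100,-0.157,-0.119,0.05,0,0,6,100,-0.157,-0.119,0.05,0,0,6,100]

```text
time: 2.15
eef_pos: [0.4888, -0.0206, 0.3312]
tool_rot: [3.141, -0.0, -1.424]
force: [-0.1, -0.9, -0.1]
grip_width: 0.0853
```

```bash
python3 - <<'E'
from h import *
o=ctrl.get_obs(); im=ctrl.snapshot('wrist'); cv2.imwrite('pics/w1.png',im)
print(o['eef_pos'],o['tool_rot'],o['joints'],o['qvel'])
import pickle; pickle.dump(o,open('o1.pkl','wb'))
E
```

```text
[ 0.48877842 -0.02055069  0.33123479] [ 3.14128516e+00 -1.81864498e-04 -1.42418745e+00] [-1.63968205e-01  2.07909465e-01  1.51286688e+00 -2.70158090e-04
  1.42105351e+00  2.83105594e+00] [-0.01936332 -0.00559462  0.00082445  0.00027796 -0.00069595  0.00165127]
```

View pics/w1.png

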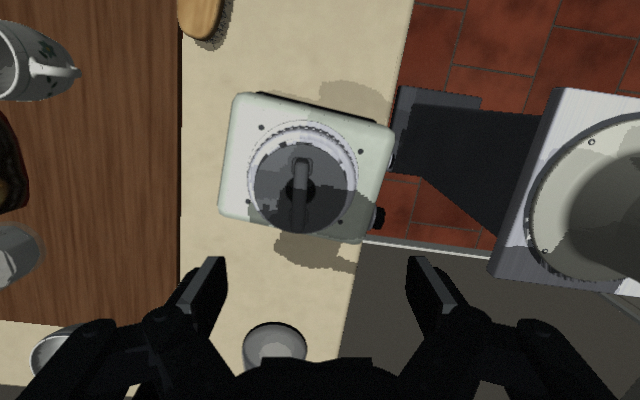

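```bash
python3 - <<'E'
import cv2
im=cv2.imread('pics/w1.png')[80:250,210:405]
cv2.imwrite('pics/w1c.png',cv2.resize(im,None,fx=3.5,fy=3.5,interpolation=cv2.INTER_CUBIC))
E
```

```text
(no output)
```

View pics/w1c.png

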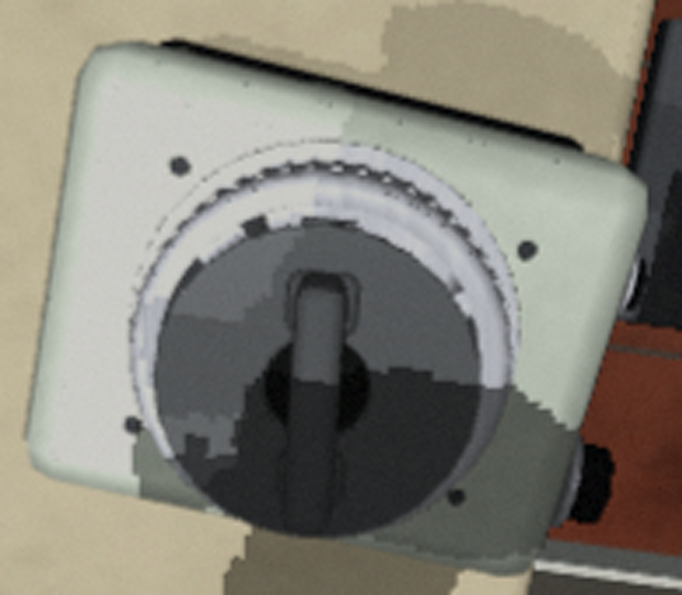

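```bash
python3 - <<'E'
from h import *
import pickle; o=pickle.load(open('o1.pkl','rb'))
cm=cam('wrist',o)
f=lambda L:[[x/3.5+210,y/3.5+80] for x,y in L]
P=onz(cm,f([(301,300),(286,525),(343,300),(333,525),(322,278),(309,532)]),.231);print(P)
for a,b in ((0,1),(2,3),(4,5)):
    d=P[a]-P[b];print(np.degrees(np.arctan2(d[1],d[0])),np.linalg.norm(d))
print('wid',np.linalg.norm(P[0]-P[2]),np.linalg.norm(P[1]-P[3]),'mid',(P[4]+P[5])/2)
D=onz(cm,f([(152,365),(480,365),(316,218),(312,537)]),.209);print(D, (D[0]+D[1])/2,(D[2]+D[3])/2)
C=onz(cm,f([(132,350),(517,350)]),.19);print(C)
E
```

```text
[[ 0.50843268 -0.042976    0.231     ]
 [ 0.50500292  0.01316292  0.231     ]
 [ 0.498973   -0.04437353  0.231     ]
 [ 0.4936615   0.01149038  0.231     ]
 [ 0.50437202 -0.0487109   0.231     ]
 [ 0.49921314  0.01420104  0.231     ]]
-86.50390559162359 0.05624359194338348
-84.56868896667018 0.05611584234786757
-85.31213770645914 0.06312310627947969
wid 0.009562357385671499 0.011464080349538124 mid [ 0.50179258 -0.01725493  0.231     ]
[[ 0.54431387 -0.0156042   0.209     ]
 [ 0.46219666 -0.02773098  0.209     ]
 [ 0.50808549 -0.05843822  0.209     ]
 [ 0.49810134  0.02589467  0.209     ]] [ 0.50325527 -0.02166759  0.209     ] [ 0.50309342 -0.01627177  0.209     ]
[[ 0.55312073 -0.01295164  0.19      ]
 [ 0.45031049 -0.02813502  0.19      ]]
```

>>> step_arm:
  plan: [-0.0026,-0.0137,0.04,0,0,3.7,40,-0.0026,-0.0137,0.075,0,0,3.7,35,-0.0026,-0.0137,0.085,0,0,3.7,35,-0.0026,-0.0137,0.085,0,0,3.7,35]

```text
time: 2.7
eef_pos: [0.5021, -0.0162, 0.2467]
tool_rot: [3.141, 0.0, -1.49]
force: [-0.1, -0.8, 0.5]
grip_width: 0.0298
```

```bash
python3 - <<'E'
from h import *
o=ctrl.get_obs(); im=ctrl.snapshot('wrist'); cv2.imwrite('pics/w2.png',im)
print(o['eef_pos'],o['tool_rot'],o['grip_width'],o['force'])
print(proj(cam('wrist',o),[[.502,-.016,.231],o['eef_pos']]))
E
```

```text
[ 0.50208943 -0.01624716  0.24667822] [ 3.14137455e+00  1.99319751e-05 -1.48983191e+00] 0.029759948455603872 [-0.07214123 -0.7852839   0.51274945]
[[316.39374894 243.05512187]
 [316.27959483 256.54178369]]
```

View pics/w2.png

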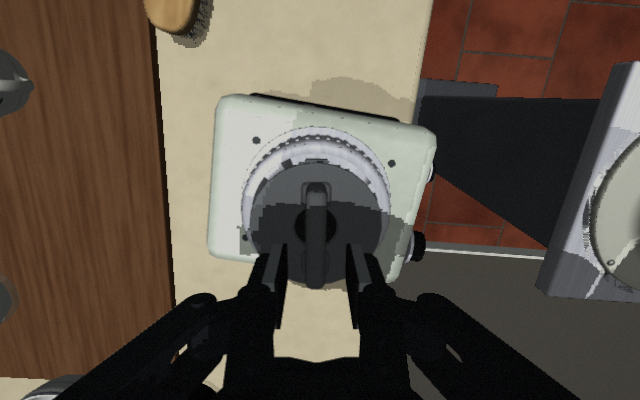

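```bash
python3 - <<'E'
from h import *
cv2.imwrite('pics/w2c.png',cv2.resize(cv2.imread('pics/w2.png')[110:310,220:420],None,fx=3,fy=3,interpolation=cv2.INTER_CUBIC))
E
```

```text
(no output)
```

View pics/w2c.png

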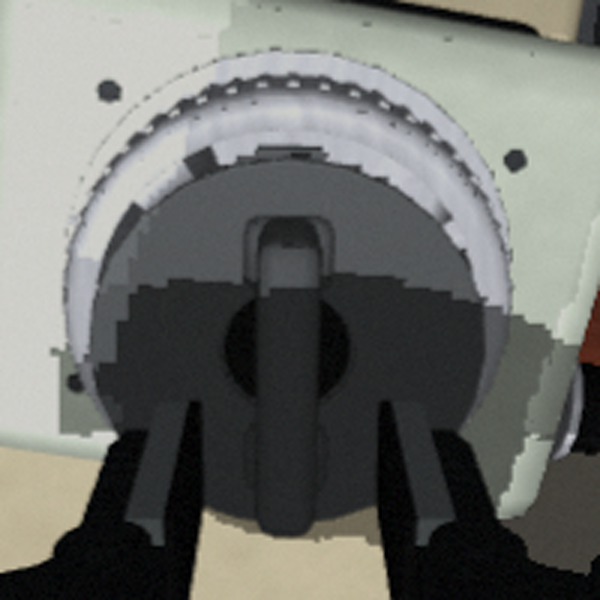

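```bash
python3 - <<'E'
from h import *
o=ctrl.get_obs();cm=cam('wrist',o)
f=lambda L:[[x/3+220,y/3+110] for x,y in L]
B=onz(cm,f([(289,245),(286,534)]),.231);print(B,B.mean(0),np.linalg.norm(B[0]-B[1]))
D=onz(cm,f([(92,340),(486,340),(290,157),(288,522)]),.209);print(D,(D[0]+D[1])/2,(D[2]+D[3])/2,np.linalg.norm(D[2]-D[3]))
print(onz(cm,f([(287,350)]),.209))
W=onz(cm,f([(258,400),(318,400)]),.231);print(W,np.linalg.norm(W[0]-W[1]))
print(onz(cm,f([(64,300),(512,300)]),.188))
E
```

```text
[[ 0.50497656 -0.04612977  0.231     ]
 [ 0.50066799  0.01412575  0.231     ]] [ 0.50282228 -0.01600201  0.231     ] 0.0604093590145432
[[ 0.54408687 -0.01484716  0.209     ]
 [ 0.46138602 -0.02161932  0.209     ]
 [ 0.50571112 -0.05734192  0.209     ]
 [ 0.49932927  0.02621534  0.209     ]] [ 0.50273644 -0.01823324  0.209     ] [ 0.5025202  -0.01556329  0.209     ] 0.08380061156266855
[[ 0.502958   -0.01590228  0.209     ]]
[[ 0.50832659 -0.01496172  0.231     ]
 [ 0.4970049  -0.01588997  0.231     ]] 0.011359683703585213
[[ 0.55475838 -0.01493532  0.188     ]
 [ 0.45137746 -0.0233938   0.188     ]]
```

>>> step_arm:
  plan: [0,-0.0006,0.02,0,0,0,30,0,-0.0006,0.033,0,0,0,25,0,-0.0006,0.033,0,0,0,18,0,-0.0006,0.033,0,0,0,18]

```text
time: 3.25
eef_pos: [0.5031, -0.0157, 0.214]
tool_rot: [-3.141, -0.0, -1.489]
force: [0.7, -0.3, 0.8]
grip_width: 0.0155
```

>>> step_arm:
  plan: [0,0,0,0,0,-4,18,0,0,0,0,0,-8,18,0,0,0,0,0,-12,18,0,0,0,0,0,-16,18,0,0,0,0,0,-20,18,0,0,0,0,0,-24,18,0,0,0,0,0,-28,18,0,0,0,0,0,-32,18]

```text
time: 4.25
eef_pos: [0.5032, -0.0156, 0.2141]
tool_rot: [-3.141, -0.001, -0.928]
force: [0.2, -0.6, -0.1]
grip_width: 0.0153
```

```bash
cat > look.py <<'E'
import sys
from h import *
o=ctrl.get_obs()
for k in ['time','eef_pos','tool_rot','joints','force','wrist_torque','grip_width']: print(k,np.round(o[k],4))
if len(sys.argv)>1: cv2.imwrite(f'pics/{sys.argv[1]}.png',cv2.resize(ctrl.snapshot('wrist')[110:310,200:440],None,fx=3,fy=3,interpolation=cv2.INTER_CUBIC))
E
python3 look.py w3
```

```text
time 4.25
eef_pos [ 0.5032 -0.0156  0.2141]
tool_rot [-3.1408e+00 -8.0000e-04 -9.2820e-01]
joints [-0.1498  0.3432  1.6637  0.      1.1335  2.3492]
force [ 0.2382 -0.5777 -0.0865]
wrist_torque [-0.01    0.0044 -0.0459]
grip_width 0.0153
```

View pics/w3.png

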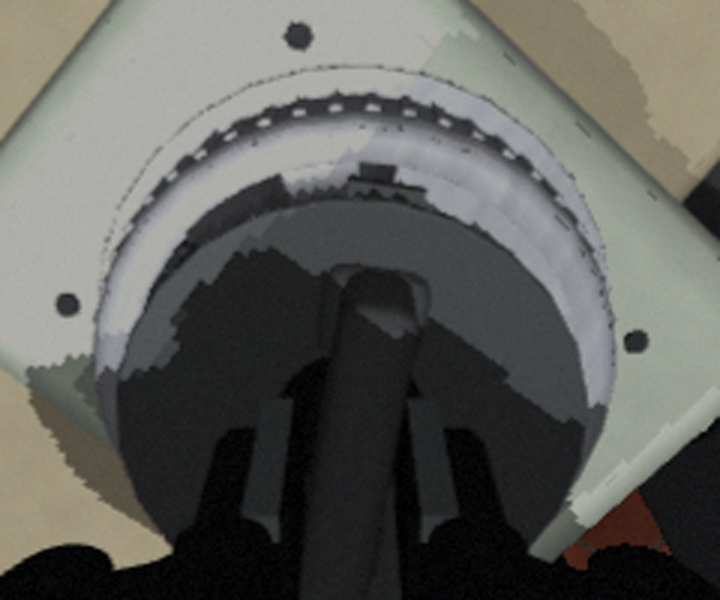

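>>> step_arm:
  plan: [0,0,0,0,0,-3,18,0,0,0,0,0,-6,18,0,0,0,0,0,-9,18,0,0,0,0,0,-12,18]

```text
time: 4.8
eef_pos: [0.5031, -0.0156, 0.214]
tool_rot: [-3.141, -0.001, -0.721]
force: [0.3, -0.1, 1.1]
grip_width: 0.0155
```

```bash
python3 look.py
```

```text
time 4.8
eef_pos [ 0.5031 -0.0156  0.214 ]
tool_rot [-3.141e+00 -9.000e-04 -7.205e-01]
joints [-0.1498  0.3433  1.6637 -0.      1.1334  2.1416]
force [ 0.2553 -0.1242  1.1118]
wrist_torque [-0.0103 -0.0423 -0.0972]
grip_width 0.0155
```

>>> step_arm:
  plan: [0,0,0,0,0,-3,18,0,0,0,0,0,-6,18,0,0,0,0,0,-9,18,0,0,0,0,0,-12,18]

```text
time: 5.3
eef_pos: [0.5031, -0.0157, 0.214]
tool_rot: [-3.141, -0.001, -0.511]
force: [-0.4, 0.1, 1.5]
grip_width: 0.0155
```

```bash
python3 look.py
```

```text
time 5.3
eef_pos [ 0.5031 -0.0157  0.214 ]
tool_rot [-3.1412e+00 -1.0000e-03 -5.1120e-01]
joints [-0.1498  0.3433  1.6638  0.      1.1334  1.9322]
force [-0.351   0.1075  1.4564]
wrist_torque [ 0.0084  0.0148 -0.0589]
grip_width 0.0155
```

>>> step_arm:
  plan: [0,0,0,0,0,-3,18,0,0,0,0,0,-6,18,0,0,0,0,0,-9,18,0,0,0,0,0,-12,18]

```text
time: 5.8
eef_pos: [0.5031, -0.0157, 0.214]
tool_rot: [-3.141, -0.001, -0.302]
force: [0.4, -0.1, 1.6]
grip_width: 0.0152
```

```bash
python3 look.py w4
```

```text
time 5.8
eef_pos [ 0.5031 -0.0157  0.214 ]
tool_rot [-3.1414e+00 -1.1000e-03 -3.0170e-01]
joints [-0.1498  0.3433  1.6637 -0.      1.1334  1.7227]
force [ 0.4014 -0.0707  1.5525]
wrist_torque [-0.0035  0.0177 -0.1381]
grip_width 0.0152
```

View pics/w4.png

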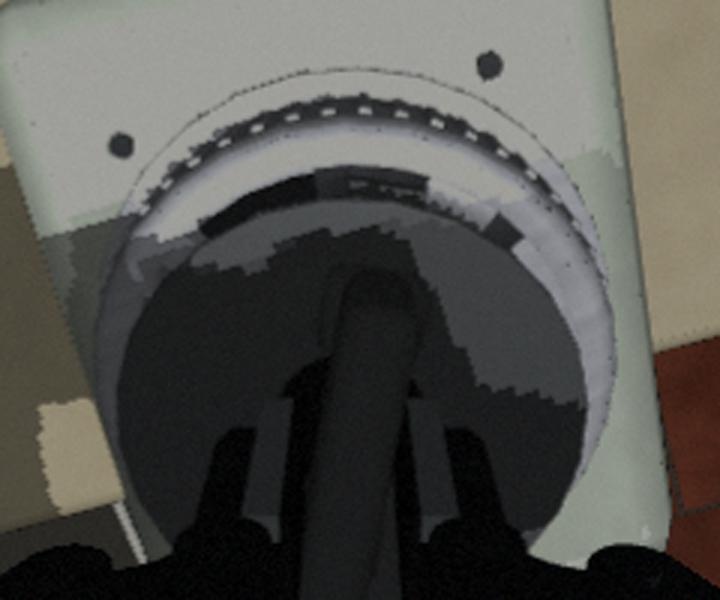

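>>> step_arm:
  plan: [0,0,0,0,0,-3,18,0,0,0,0,0,-6,18,0,0,0,0,0,-9,18,0,0,0,0,0,-12,18]

```text
time: 6.35
eef_pos: [0.5032, -0.0157, 0.214]
tool_rot: [3.142, -0.001, -0.093]
force: [0.5, -0.2, 2.9]
grip_width: 0.0154
```

```bash
python3 look.py
```

```text
time 6.35
eef_pos [ 0.5032 -0.0157  0.214 ]
tool_rot [ 3.1415e+00 -1.2000e-03 -9.3000e-02]
joints [-0.1498  0.3434  1.6638 -0.      1.1333  1.514 ]
force [ 0.5366 -0.2476  2.8753]
wrist_torque [-0.0385  0.0032 -0.1159]
grip_width 0.0154
```

>>> step_arm:
  plan: [0,0,0,0,0,-3,18,0,0,0,0,0,-6,18,0,0,0,0,0,-9,18]

```text
time: 6.72
eef_pos: [0.5031, -0.0157, 0.2139]
tool_rot: [3.141, -0.001, 0.064]
force: [-0.8, -0.5, 3.0]
grip_width: 0.0154
```

```bash
python3 look.py w5
```

```text
time 6.725
eef_pos [ 0.5031 -0.0157  0.2139]
tool_rot [ 3.1413e+00 -1.1000e-03  6.4100e-02]
joints [-0.1498  0.3434  1.6638 -0.      1.1333  1.3569]
force [-0.8271 -0.4892  3.0143]
wrist_torque [-0.0622 -0.0061 -0.0742]
grip_width 0.0154
```

View pics/w5.png

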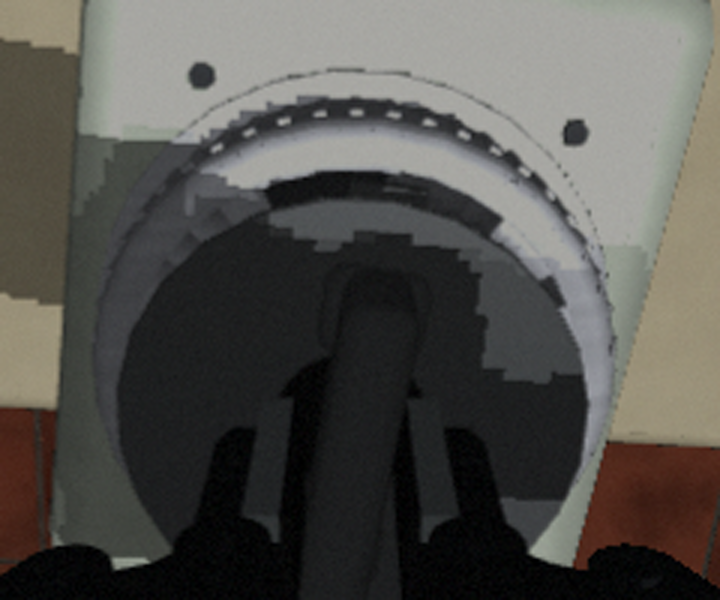

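>>> step_arm:
  plan: [0,0,0,0,0,-3,18,0,0,0,0,0,-6,18,0,0,0,0,0,-9,18]

```text
time: 7.15
eef_pos: [0.5029, -0.0156, 0.2136]
tool_rot: [3.141, -0.0, 0.221]
force: [-0.5, -0.5, -0.2]
grip_width: 0.0154
```

```bash
python3 look.py
```

```text
time 7.15
eef_pos [ 0.5029 -0.0156  0.2136]
tool_rot [ 3.1415e+00 -5.0000e-04  2.2070e-01]
joints [-0.1498  0.3437  1.6642  0.      1.1331  1.2003]
force [-0.4653 -0.4802 -0.2352]
wrist_torque [-0.0132  0.0298 -0.0081]
grip_width 0.0154
```

>>> step_arm:
  plan: [0,0,0,0,0,-3,18,0,0,0,0,0,-6,18,0,0,0,0,0,-9,18]

```text
time: 7.52
eef_pos: [0.5029, -0.0156, 0.2136]
tool_rot: [3.141, -0.0, 0.378]
force: [0.4, -0.4, -0.4]
grip_width: 0.0151
```

```bash
python3 look.py w6
```

```text
time 7.525
eef_pos [ 0.5029 -0.0156  0.2136]
tool_rot [ 3.1414e+00 -3.0000e-04  3.7780e-01]
joints [-0.1498  0.3437  1.6643  0.      1.1332  1.0432]
force [ 0.3905 -0.3597 -0.4473]
wrist_torque [ 0.0176  0.0547 -0.0302]
grip_width 0.0151
```

View pics/w6.png

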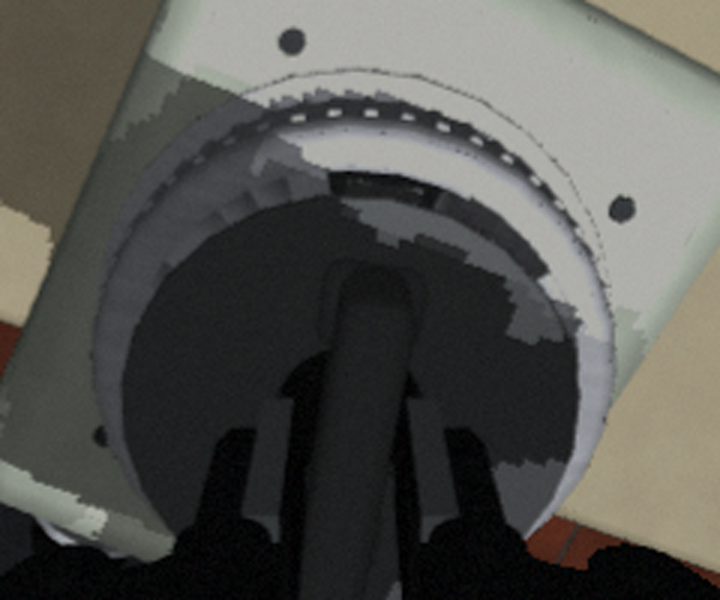

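>>> step_arm:
  plan: [0,0,0,0,0,-2,18,0,0,0,0,0,-4,18,0,0,0,0,0,-4,18]

```text
time: 7.95
eef_pos: [0.5029, -0.0156, 0.2135]
tool_rot: [3.141, -0.0, 0.448]
force: [0.6, 0.0, 2.3]
grip_width: 0.0156
```

```bash
python3 look.py w7
```

```text
time 7.95
eef_pos [ 0.5029 -0.0156  0.2135]
tool_rot [ 3.1414e+00 -3.0000e-04  4.4840e-01]
joints [-0.1498  0.344   1.6644 -0.      1.1328  0.9727]
force [0.6131 0.0397 2.3389]
wrist_torque [-0.0467 -0.0271 -0.0804]
grip_width 0.0156
```

View pics/w7.png

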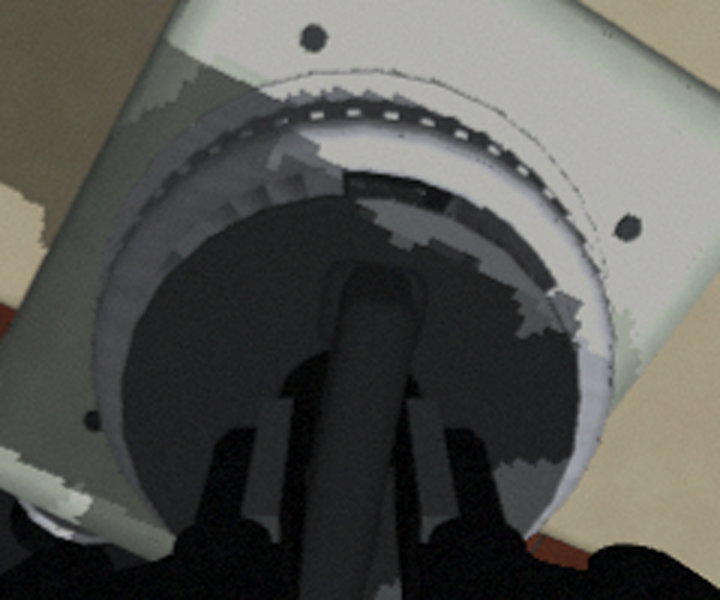

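>>> step_arm:
  plan: [0,0,0,0,0,-2,18,0,0,0,0,0,-4,18,0,0,0,0,0,-4,18]

```text
time: 8.38
eef_pos: [0.503, -0.0159, 0.2135]
tool_rot: [3.141, -0.0, 0.519]
force: [0.4, -4.9, 3.1]
grip_width: 0.0156
```

```bash
python3 look.py w8
```

```text
time 8.375
eef_pos [ 0.503  -0.0159  0.2135]
tool_rot [ 3.1409e+00 -2.0000e-04  5.1880e-01]
joints [-1.5010e-01  3.4400e-01  1.6643e+00 -5.0000e-04  1.1326e+00  9.0210e-01]
force [ 0.3733 -4.943   3.142 ]
wrist_torque [-0.7902 -0.3096 -0.3538]
grip_width 0.0156
```

View pics/w8.png

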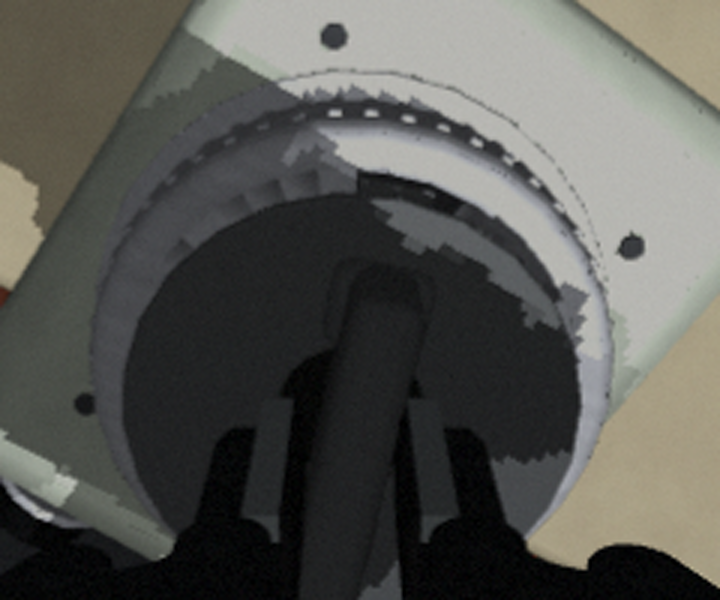

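>>> step_arm:
  plan: [0,0,0,0,0,5,18,0,0,0.003,0,0,9,18,0,0,0.005,0,0,9,18,0,0,0.005,0,0,9,10,0,0,0.005,0,0,9,0,0,0,0.005,0,0,9,0]
  newtons: 60

```text
time: 9.18
eef_pos: [0.5028, -0.016, 0.2081]
tool_rot: [3.141, 0.0, 0.363]
force: [0.8, -6.6, -3.4]
grip_width: 0.0107
```

```bash
python3 look.py w9
```

```text
time 9.175
eef_pos [ 0.5028 -0.016   0.2081]
tool_rot [3.1411e+00 3.0000e-04 3.6250e-01]
joints [-1.5020e-01  3.5060e-01  1.6713e+00 -7.0000e-04  1.1198e+00  1.0584e+00]
force [ 0.7886 -6.6324 -3.4227]
wrist_torque [-0.9172 -0.1931 -0.602 ]
grip_width 0.0107
```

View pics/w9.png

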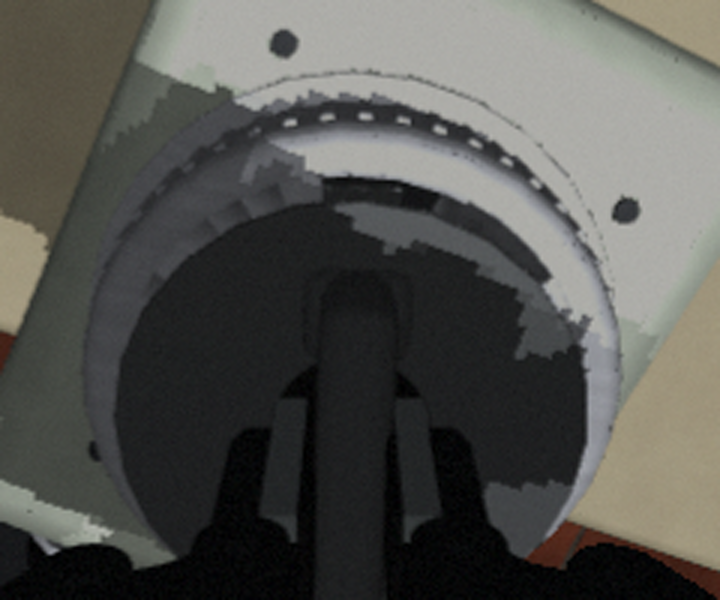

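>>> step_arm:
  plan: [-0.0002,0.0005,0.0,0,0,2.5,0,-0.0002,0.0005,0.003,0,0,2.5,0,-0.0002,0.0005,0.006,0,0,2.5,0,-0.0002,0.0005,0.0085,0,0,2.5,0,-0.0002,0.0005,0.0095,0,0,2.5,0,-0.0002,0.0005,0.0095,0,0,2.5,0]

```text
time: 9.98
eef_pos: [0.5028, -0.0162, 0.1989]
tool_rot: [3.141, -0.0, 0.32]
force: [-1.9, -2.1, 7.5]
grip_width: 0.0107
```

```bash
python3 look.py w10
```

```text
time 9.975
eef_pos [ 0.5028 -0.0162  0.1989]
tool_rot [ 3.1413e+00 -2.0000e-04  3.1980e-01]
joints [-1.5090e-01  3.6200e-01  1.6833e+00 -2.0000e-04  1.0961e+00  1.1002e+00]
force [-1.8804 -2.1247  7.4816]
wrist_torque [-0.3553  0.2832 -0.0832]
grip_width 0.0107
```

View pics/w10.png

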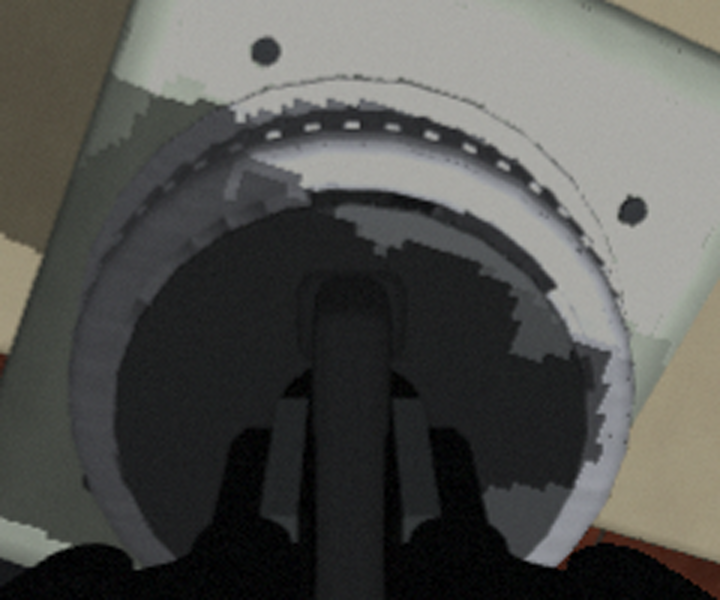

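>>> step_arm:
  plan: [0,0,0.001,0,0,0,0,0,0,0.002,0,0,0,0,0,0,0.002,0,0,0,0]

```text
time: 10.4
eef_pos: [0.5029, -0.0162, 0.1971]
tool_rot: [3.141, -0.0, 0.32]
force: [-1.9, -2.3, 9.7]
grip_width: 0.0104
```

```bash
python3 look.py
```

```text
time 10.4
eef_pos [ 0.5029 -0.0162  0.1971]
tool_rot [ 3.1412e+00 -4.0000e-04  3.1990e-01]
joints [-1.5080e-01  3.6430e-01  1.6856e+00 -2.0000e-04  1.0912e+00  1.1001e+00]
force [-1.9459 -2.3252  9.719 ]
wrist_torque [-0.312   0.2941 -0.0724]
grip_width 0.0104
```

>>> step_arm:
  plan: [0,0,0,0,0,-4,0,0,0,0,0,0,-8,0,0,0,0,0,0,-12,0,0,0,0,0,0,-16,0]

```text
time: 10.9
eef_pos: [0.5032, -0.016, 0.1972]
tool_rot: [3.141, -0.001, 0.601]
force: [0.9, 1.2, 8.7]
grip_width: 0.0107
```

```bash
python3 look.py
```

```text
time 10.9
eef_pos [ 0.5032 -0.016   0.1972]
tool_rot [ 3.1411e+00 -1.0000e-03  6.0130e-01]
joints [-1.5070e-01  3.6430e-01  1.6853e+00  3.0000e-04  1.0908e+00  8.1860e-01]
force [0.8725 1.2018 8.6967]
wrist_torque [ 0.1525 -0.0148 -0.1801]
grip_width 0.0107
```

>>> step_arm:
  plan: [0,0,0,0,0,-5,0,0,0,0,0,0,-10,0,0,0,0,0,0,-15,0,0,0,0,0,0,-20,0,0,0,0,0,0,-25,0,0,0,0,0,0,-30,0,0,0,0,0,0,-35,0,0,0,0,0,0,-40,0,0,0,0,0,0,-45,0,0,0,0,0,0,-50,0]

```text
time: 12.15
eef_pos: [0.5031, -0.016, 0.1972]
tool_rot: [3.141, -0.0, 1.475]
force: [1.7, 0.8, 8.8]
grip_width: 0.0105
```

```bash
python3 look.py
```

```text
time 12.15
eef_pos [ 0.5031 -0.016   0.1972]
tool_rot [ 3.1405e+00 -3.0000e-04  1.4746e+00]
joints [-1.5070e-01  3.6430e-01  1.6853e+00  3.0000e-04  1.0909e+00 -5.4600e-02]
force [1.6719 0.8037 8.7831]
wrist_torque [ 0.1294  0.052  -0.1439]
grip_width 0.0105
```

>>> step_arm:
  plan: [0,0,0,0,0,-4,0,0,0,0,0,0,-8,0,0,0,0,0,0,-12,0]

```text
time: 12.52
eef_pos: [0.5032, -0.016, 0.1972]
tool_rot: [3.141, -0.0, 1.683]
force: [0.1, -0.5, 9.1]
grip_width: 0.0107
```

```bash
python3 look.py w11
```

```text
time 12.525
eef_pos [ 0.5032 -0.016   0.1972]
tool_rot [ 3.1405 -0.      1.6834]
joints [-1.5070e-01  3.6440e-01  1.6853e+00  4.0000e-04  1.0909e+00 -2.6340e-01]
force [ 0.0506 -0.4681  9.0822]
wrist_torque [ 0.0877  0.1325 -0.099 ]
grip_width 0.0107
```

View pics/w11.png

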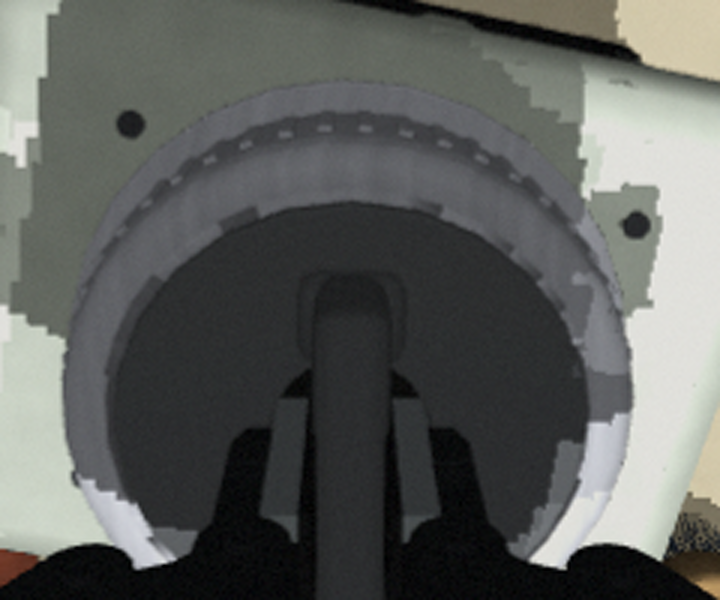

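96.5°, still free. I'll continue in small steps to the stop.

>>> step_arm:
  plan: [0,0,0,0,0,-2,0,0,0,0,0,0,-4,0,0,0,0,0,0,-6,0]

```text
time: 12.95
eef_pos: [0.5031, -0.016, 0.1972]
tool_rot: [3.141, 0.0, 1.787]
force: [-0.7, 0.1, 8.9]
grip_width: 0.0103
```

```bash
python3 look.py
```

```text
time 12.95
eef_pos [ 0.5031 -0.016   0.1972]
tool_rot [3.1405e+00 1.0000e-04 1.7870e+00]
joints [-1.5070e-01  3.6430e-01  1.6854e+00  4.0000e-04  1.0909e+00 -3.6700e-01]
force [-0.7177  0.0665  8.8751]
wrist_torque [ 0.0999  0.1475 -0.1085]
grip_width 0.0103
```

>>> step_arm:
  plan: [0,0,0,0,0,-2,0,0,0,0,0,0,-4,0]

```text
time: 13.2
eef_pos: [0.5029, -0.0161, 0.1971]
tool_rot: [3.141, 0.0, 1.857]
force: [-2.6, -2.2, 9.8]
grip_width: 0.0106
```

```bash
python3 look.py
```

```text
time 13.2
eef_pos [ 0.5029 -0.0161  0.1971]
tool_rot [3.1410e+00 2.0000e-04 1.8567e+00]
joints [-0.1508  0.3643  1.6855  0.      1.0911 -0.4368]
force [-2.6093 -2.2351  9.7779]
wrist_torque [-0.367   0.5702 -0.4968]
grip_width 0.0106
```

>>> step_arm:
  plan: [0,0,0,0,0,-1,0,0,0,0,0,0,-2,0,0,0,0,0,0,-2,0]

```text
time: 13.58
eef_pos: [0.5028, -0.0162, 0.1971]
tool_rot: [3.141, 0.0, 1.89]
force: [-2.3, -3.0, 9.1]
grip_width: 0.0105
```

```bash
python3 look.py
```

```text
time 13.575
eef_pos [ 0.5028 -0.0162  0.1971]
tool_rot [3.1413e+00 1.0000e-04 1.8902e+00]
joints [-1.5100e-01  3.6430e-01  1.6857e+00  1.0000e-04  1.0913e+00 -4.7040e-01]
force [-2.2707 -2.9958  9.1131]
wrist_torque [-0.3455  0.4544 -0.9124]
grip_width 0.0105
```

>>> step_arm:
  plan: [0,0,-0.001,0,0,0.5,0,0,0,-0.002,0,0,0.5,0,0,0,-0.004,0,0,0.5,0,0,0,-0.004,0,0,0.5,0,0,0,-0.004,0,0,0.5,20,0,0,-0.004,0,0,0.5,25,0,0,-0.004,0,0,0.5,25,0,0,-0.004,0,0,0.5,25]

```text
time: 14.58
eef_pos: [0.5027, -0.0161, 0.2007]
tool_rot: [-3.142, -0.0, 1.88]
force: [0.1, -0.2, 0.4]
grip_width: 0.0215
```

```bash
python3 look.py w12
```

```text
time 14.575
eef_pos [ 0.5027 -0.0161  0.2007]
tool_rot [-3.1415e+00 -1.0000e-04  1.8796e+00]
joints [-0.1508  0.3598  1.6809  0.      1.101  -0.4596]
force [ 0.1338 -0.1965  0.4398]
wrist_torque [0.0467 0.0159 0.0016]
grip_width 0.0215
```

View pics/w12.png

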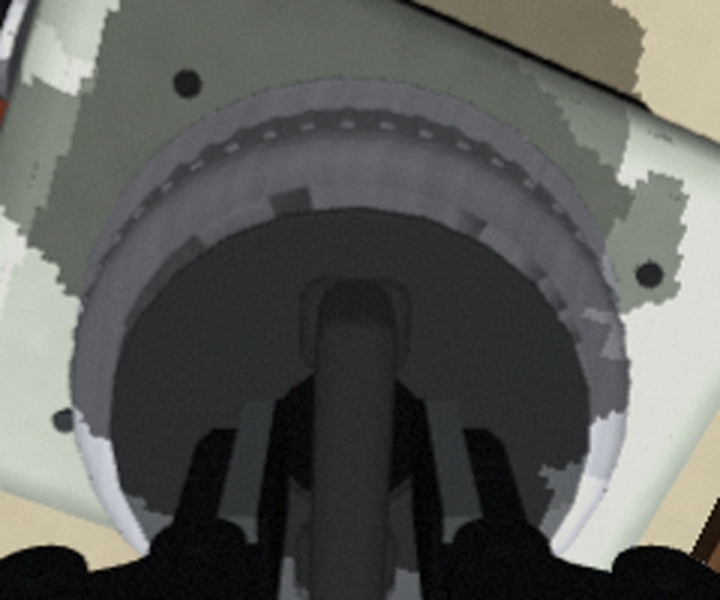

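>>> step_arm:
  plan: [0,0,-0.003,0,0,0,25,0,0,-0.006,0,0,0,18,0,0,-0.006,0,0,3,18,0,0,-0.006,0,0,6,18,0,0,-0.006,0,0,9,18,0,0,-0.006,0,0,9,18]
  newtons: 30

```text
time: 15.38
eef_pos: [0.5028, -0.0162, 0.207]
tool_rot: [3.141, 0.0, 1.723]
force: [-0.4, -0.3, 0.4]
grip_width: 0.0152
```

```bash
python3 look.py w13
```

```text
time 15.375
eef_pos [ 0.5028 -0.0162  0.207 ]
tool_rot [3.1413e+00 1.0000e-04 1.7227e+00]
joints [-0.1509  0.3519  1.6729 -0.      1.1165 -0.3027]
force [-0.3621 -0.3002  0.3962]
wrist_torque [-0.0029  0.0242 -0.0056]
grip_width 0.0152
```

View pics/w13.png

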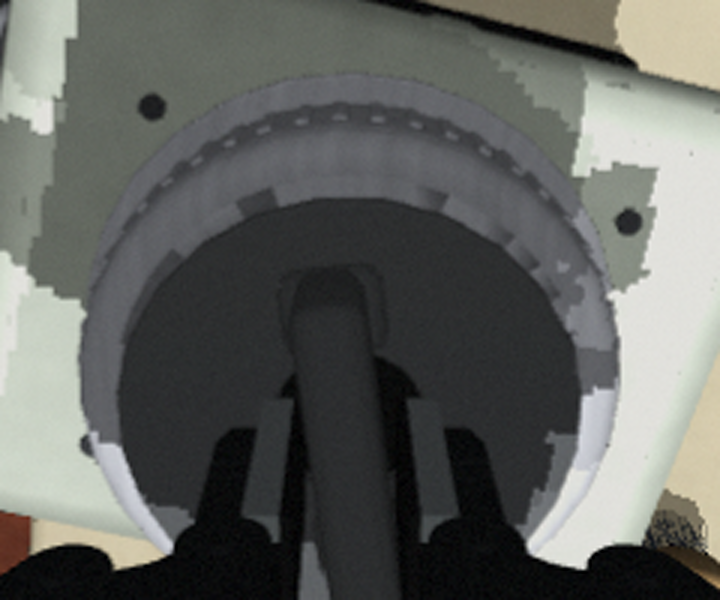

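>>> step_arm:
  plan: [0,0,0,0,0,1.5,18,0,0,0,0,0,3,18,0,0,0,0,0,3,18]

```text
time: 15.8
eef_pos: [0.5028, -0.0162, 0.2068]
tool_rot: [3.142, 0.0, 1.67]
force: [0.4, 0.5, 1.0]
grip_width: 0.0155
```

```bash
python3 look.py
```

```text
time 15.8
eef_pos [ 0.5028 -0.0162  0.2068]
tool_rot [3.1415e+00 1.0000e-04 1.6696e+00]
joints [-1.5090e-01  3.5210e-01  1.6731e+00 -1.0000e-04  1.1163e+00 -2.4970e-01]
force [0.4145 0.5326 0.9929]
wrist_torque [-0.1203  0.0492  0.0739]
grip_width 0.0155
```

>>> step_arm:
  plan: [0,0,0,0,0,1,18,0,0,0,0,0,2,18,0,0,0,0,0,2,18]

```text
time: 16.18
eef_pos: [0.5028, -0.0161, 0.2068]
tool_rot: [3.142, 0.0, 1.635]
force: [-0.3, -0.9, 2.9]
grip_width: 0.0156
```

```bash
python3 look.py w14
```

```text
time 16.175
eef_pos [ 0.5028 -0.0161  0.2068]
tool_rot [3.1415 0.     1.6348]
joints [-0.1508  0.3521  1.6731  0.      1.1163 -0.2149]
force [-0.2579 -0.8762  2.9142]
wrist_torque [-0.0465  0.06    0.149 ]
grip_width 0.0156
```

View pics/w14.png

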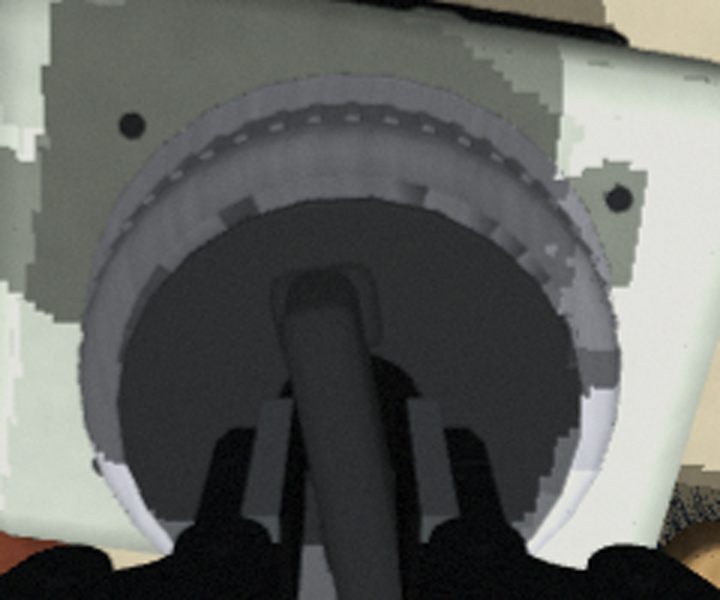

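>>> step_arm:
  plan: [0,0,0,0,0,1,18,0,0,0,0,0,2,18,0,0,0,0,0,2,18]

```text
time: 16.6
eef_pos: [0.5028, -0.0161, 0.2068]
tool_rot: [3.141, -0.0, 1.6]
force: [0.1, 0.7, 1.9]
grip_width: 0.0151
```

```bash
python3 look.py w15
```

```text
time 16.6
eef_pos [ 0.5028 -0.0161  0.2068]
tool_rot [ 3.1415 -0.      1.5998]
joints [-0.1509  0.3521  1.6731  0.      1.1163 -0.1799]
force [0.1398 0.731  1.8975]
wrist_torque [0.0035 0.0345 0.1402]
grip_width 0.0151
```

View pics/w15.png

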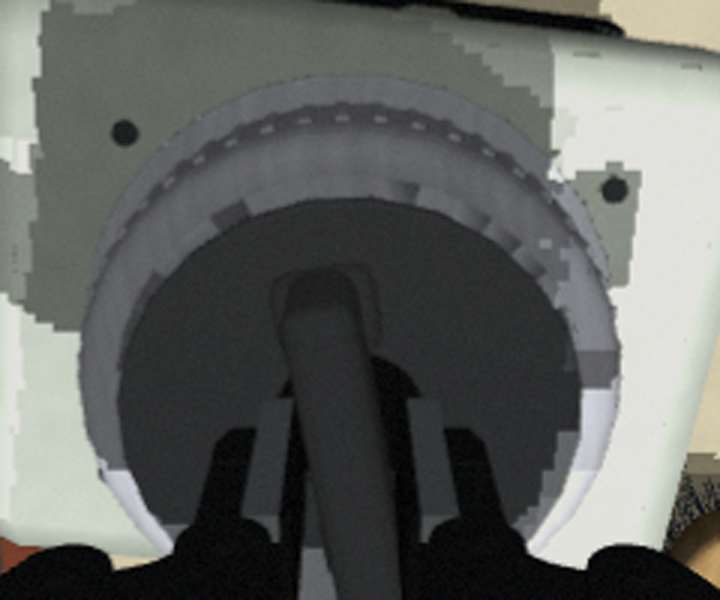

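>>> step_arm:
  plan: [0,0,0,0,0,-5,18,0,0,0,0,0,-10,18,0,0,0,0,0,-14,18,0,0,0,0,0,-17,18,0,0,0,0,0,-20,18,0,0,0,0,0,-23,18,0,0,0,0,0,-23,18]

```text
time: 17.52
eef_pos: [0.5027, -0.0161, 0.2067]
tool_rot: [-3.141, -0.0, 2.001]
force: [0.8, -0.9, -0.9]
grip_width: 0.0155
```

```bash
python3 look.py
```

```text
time 17.525
eef_pos [ 0.5027 -0.0161  0.2067]
tool_rot [-3.1415e+00 -2.0000e-04  2.0013e+00]
joints [-1.5090e-01  3.5230e-01  1.6733e+00  1.0000e-04  1.1162e+00 -5.8140e-01]
force [ 0.8035 -0.9434 -0.8833]
wrist_torque [-0.0451 -0.072  -0.1256]
grip_width 0.0155
```

>>> step_arm:
  plan: [0,0,0,0,0,-1,18,0,0,0,0,0,-2,18]

```text
time: 17.77
eef_pos: [0.5027, -0.0162, 0.2067]
tool_rot: [-3.141, -0.0, 2.037]
force: [0.3, -0.7, -1.1]
grip_width: 0.0154
```

```bash
python3 look.py w16
```

```text
time 17.775
eef_pos [ 0.5027 -0.0162  0.2067]
tool_rot [-3.1414e+00 -1.0000e-04  2.0371e+00]
joints [-0.1509  0.3523  1.6733 -0.      1.1163 -0.6172]
force [ 0.2712 -0.745  -1.145 ]
wrist_torque [-0.0668 -0.0565 -0.3469]
grip_width 0.0154
```

View pics/w16.png

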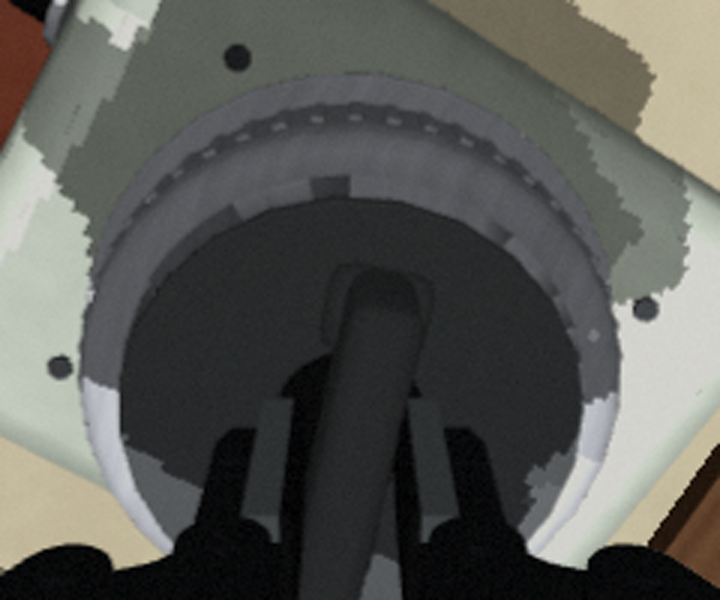

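>>> step_arm:
  plan: [0,0,0,0,0,4,18,0,0,0,0,0,8,30,0,0,0,0,0,8,35,0,0,-0.02,0,0,8,35,0,0,-0.04,0,0,8,35,0,0,-0.04,0,0,8,35,0,0,-0.04,0,0,8,35]

```text
time: 18.7
eef_pos: [0.5024, -0.0161, 0.2462]
tool_rot: [-3.141, -0.0, 1.898]
force: [-0.5, 0.8, -0.7]
grip_width: 0.0298
```

```bash
python3 - <<'E'
from h import *
o=ctrl.get_obs(); im=ctrl.snapshot('wrist'); cv2.imwrite('pics/w17.png',im)
print(o['eef_pos'],o['tool_rot'],o['grip_width'],o['force'])
import pickle; pickle.dump(o,open('o17.pkl','wb'))
cv2.imwrite('pics/w17c.png',cv2.resize(im[110:310,220:420],None,fx=3,fy=3,interpolation=cv2.INTER_CUBIC))
E
```

```text
[ 0.50242385 -0.01607455  0.24620429] [-3.14101425e+00 -2.94890640e-04  1.89788047e+00] 0.029761076497169 [-0.47951871  0.76350022 -0.72061101]
```

View pics/w17c.png

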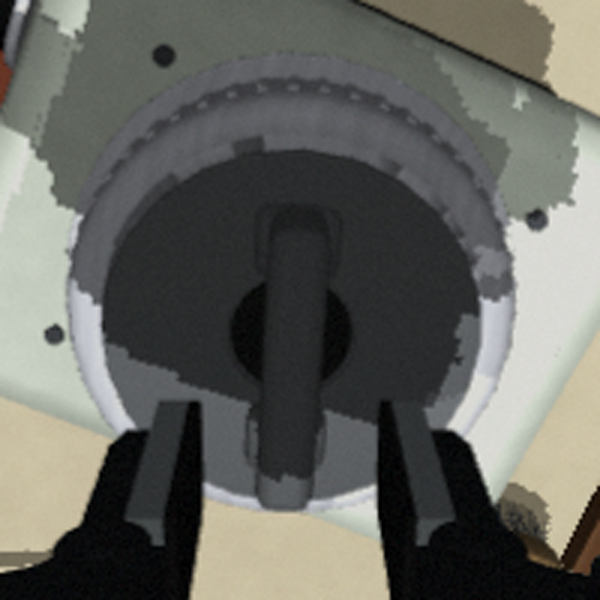

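>>> step_arm:
  plan: [0,0,-0.04,0,0,0,35,0,0,-0.09,0,0,0,35,0,0,-0.12,0,0,0,35,0,0,-0.12,0,0,0,35,0,0,-0.12,0,0,0,35]

```text
time: 19.38
eef_pos: [0.5023, -0.0161, 0.3655]
tool_rot: [-3.14, -0.001, 1.897]
force: [0.0, -1.0, -0.3]
grip_width: 0.0299
```

```bash
python3 - <<'E'
from h import *
a=ctrl.snapshot('side');b=ctrl.snapshot('wrist')
cv2.imwrite('pics/s18.png',np.hstack([cv2.resize(a[130:330,150:450],None,fx=1.33,fy=1.33),cv2.resize(b[60:260,170:470],None,fx=1.33,fy=1.33)]))
E
```

```text
(no output)
```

View pics/s18.png

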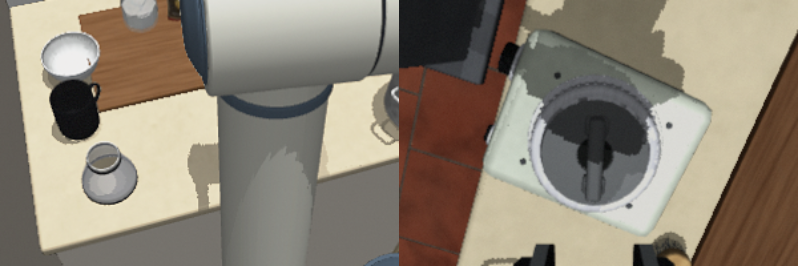

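The carrier sits level in the ring with its bar at about 107°. The mug and hopper look unmoved, and the gripper is clear of everything.

```bash
python3 -c "
from station import ctrl
print(ctrl.close_job())"
```

```text
the job is handed in; nothing more can be done
None
```

The burr carrier is turned, pushed down and, as far as my checks show, locked in its catch. I handed the job in at about 19.5 s of the 72 s.

- **Finding the slots:** I turned the bar anticlockwise in loosely closed jaws until the carrier dropped, roughly 85–95° from the start. It then blocked at about 105°, with the turning torque rising to 0.35 Nm.
- **Push and quarter turn:** I gripped the bar, pushed it down with about 9–10 N, and turned it to a firm stop at a bar angle of about 107°. The torque there reached 0.9 Nm. I then eased it up 4 mm and let go so it could spring up.

**Last checks:**
- **Height:** Compared with the start picture from the same height, the disc's width shrank to 0.957 and its height to 0.948. Locked predicts about 0.953, and not locked about 0.935, so the picture agrees with locked. The edges were read by eye, and cruder readings from the close-up pictures scattered by about 1.5%.
- **Back-turn test:** This was not conclusive. The bar moved back about 3–5° against only about 0.14 Nm, and I never felt a wall. That is within the 7° catch range, so I turned it anticlockwise back to the stop, where the torque rose to 0.35 Nm.
- **Surroundings:** The gripper is clear above the carrier. The mug and hopper look unmoved in the last side picture. The arm hid most of the brush, but the arm never went near it after the start.

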